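# Stack the parts tray and carrying tote on their base in a rattan furniture workshop

## Task

Build up the stack on the slatted base that is screwed to the bench: set the deep parts tray on it first, then the shallow tote with the carrying handle on top of that, each lowered gently (not dropped) until it sits flat and fully home inside the steel corner plates of the one below, with the low fronts of both on the base's front side, the side nearer the robot. Keep the wooden cleats in their trays, and leave the other things on the bench where they are.

Things in the scene. Friction and masses are not known exactly. Their poses are not given: they have to be found in the camera images.
- stack_base: Fixed slatted base, 130 (x) by 180 (y) mm, deck 32 mm above its origin (centre of underside, z up); yaw within 0.3 rad. -x is its front, towards the robot. Steel corner angles, legs 32 mm, rise 12 mm above the deck 2.5 mm outside a tray's outline, then flare out by 5 mm over 13 mm more as a lead-in. A seated tray has its origin at (0, 0, 32) mm here, same yaw.
- deep_tray: Loose plywood tray, 130 (x) by 180 (y), 70 mm high, walls and floor 8 mm, about 0.5 kg, yaw within 0.5 rad. Origin: centre of underside, z up. -x wall is the low front. Divider 10 mm thick, 114 long, along x at y = 0, up to 64 mm: pinch it across y. Corner angles like the base's: 6 mm outside the walls from 28 mm up, 12 mm over the rim plus flare. A seated tote's origin is at (0, 0, 70) mm here.
- deep_front (a point): Middle of the top edge of the deep tray's low front: (-65, 0, 35) mm in its frame.
- deep_grip (a point): Middle of the top edge of the deep tray's divider: (0, 0, 64) mm in its frame.
- tote: Loose plywood tote, no corner plates, 130 (x) by 180 (y) mm, walls 45 mm high, 8 mm thick, floor 8 mm, about 0.42 kg, yaw within 0.5 rad. Origin: centre of underside, z up. -x wall is the low front (24 mm). Handle board 12 mm thick along x at y = 0; its raised part, 80 mm long, stands up to 95 mm, 50 mm above the rim: pinch it across y from above.
- tote_front (a point): Middle of the top edge of the tote's low front: (-65, 0, 24) mm in its frame.
- tote_grip (a point): Point in the tote's handle board, (0, 0, 80) mm in its frame, 15 mm below the board's top.
- cleat_a: Loose dark wooden cleat 90 by 28 by 12 mm lying on the floor of the deep tray, along x beside its +y wall; must stay in the tray. Origin: centre of its underside.
- cleat_b: Loose dark wooden cleat 90 by 28 by 12 mm lying on the floor of the tote, along x beside its -y wall; must stay in the tote. Origin: centre of its underside.
- glue_jar: Bystander: white jar, 60 mm across, 85 mm high; origin under its centre.
- peg_cup: Bystander: dark steel cup, 68 mm across, 75 mm high; origin under its centre.
- cane_coil: Bystander: ring-shaped coil of cane, 84 mm across, 28 mm high; origin under its centre.
- beech_block: Bystander: beech block 70 by 50 by 40 mm; origin under its centre.
- mallet: Bystander: wooden mallet, head 60 mm thick and 100 mm long, origin under the head, handle 210 mm along its -x.
- stapler: Bystander: grey stapling tool 150 by 40 mm, 77 mm high, lying on the bench; origin under its centre.
- screwdriver: Bystander: screwdriver 190 mm long lying on the bench.

How it is judged:
On the way, in this order (a step that is already met when the one before it is completed fails the run):
1. the deep tray sits fully home on the base, low front on the base's front side, and is let go (x of deep_tray in the frame of stack_base between -0.004 and 0.004 m and y of deep_tray in the frame of stack_base between -0.004 and 0.004 m and z of deep_tray in the frame of stack_base between 0.029 and 0.035 m and angle between the z axis of deep_tray and the z axis of stack_base, either way round below 0.03 rad and x of deep_front in the frame of stack_base below -0.055 m and contact force between the fingers and deep_tray below 0.5 N), for 0.2 s.
2. the tote sits fully home on the deep tray, low front on the same side, and is let go (x of deep_tray in the frame of stack_base between -0.004 and 0.004 m and y of deep_tray in the frame of stack_base between -0.004 and 0.004 m and z of deep_tray in the frame of stack_base between 0.029 and 0.035 m and angle between the z axis of deep_tray and the z axis of stack_base, either way round below 0.03 rad and x of deep_front in the frame of stack_base below -0.055 m and x of tote in the frame of deep_tray between -0.004 and 0.004 m and y of tote in the frame of deep_tray between -0.004 and 0.004 m and z of tote in the frame of deep_tray between 0.067 and 0.073 m and angle between the z axis of tote and the z axis of deep_tray, either way round below 0.03 rad and x of tote_front in the frame of deep_tray below -0.055 m and contact force between the fingers and tote below 0.5 N), for 0.2 s.
At the end, for the whole second after the job is handed in: The deep tray is seated on the base and the tote on the deep tray: each within 4 mm of centre along the sides of the one below and within 3 mm of its seated height, level with it within 0.03 rad, low fronts on the base's front side, at rest (under 0.02 m/s and 0.1 rad/s), with a cleat still in each (x of deep_tray in the frame of stack_base between -0.004 and 0.004 m and y of deep_tray in the frame of stack_base between -0.004 and 0.004 m and z of deep_tray in the frame of stack_base between 0.029 and 0.035 m and angle between the z axis of deep_tray and the z axis of stack_base, either way round below 0.03 rad and x of deep_front in the frame of stack_base below -0.055 m and x of tote in the frame of deep_tray between -0.004 and 0.004 m and y of tote in the frame of deep_tray between -0.004 and 0.004 m and z of tote in the frame of deep_tray between 0.067 and 0.073 m and angle between the z axis of tote and the z axis of deep_tray, either way round below 0.03 rad and x of tote_front in the frame of deep_tray below -0.055 m and linear speed of each of deep_tray, tote below 0.02 m/s and angular speed of each of deep_tray, tote below 0.1 rad/s and x of cleat_a in the frame of deep_tray between -0.06 and 0.06 m and y of cleat_a in the frame of deep_tray between -0.085 and 0.085 m and z of cleat_a in the frame of deep_tray between 0.004 and 0.05 m and x of cleat_b in the frame of tote between -0.06 and 0.06 m and y of cleat_b in the frame of tote between -0.085 and 0.085 m and z of cleat_b in the frame of tote between 0.004 and 0.04 m); the robot touches nothing.
It fails at once if a bystander (jar, cup, coil, block, mallet, stapler or screwdriver) is moved more than 30 mm (distance of any of glue_jar, peg_cup, cane_coil, beech_block, mallet, stapler, screwdriver from where it was at the start of the episode above 0.03 m).
It fails at once if the deep tray is dropped (out of the fingers and moving faster than 0.45 m/s, a free fall of about 10 mm) (linear speed of deep_tray above 0.45 m/s and contact force between the fingers and deep_tray below 0.5 N).
It fails at once if the tote is dropped (out of the fingers and moving faster than 0.45 m/s, a free fall of about 10 mm) (linear speed of tote above 0.45 m/s and contact force between the fingers and tote below 0.5 N).
It also fails if it takes over 64 s, if anything falls off the work surface, if the arm or the gripper's body presses on something with over 40 N, if the wrist force passes 120 N, or if a joint passes its speed limit or range.

## Robot

A 6-joint arm with a two-finger parallel gripper is mounted at the origin on the work surface. World frame = base frame: x ahead of the robot, y to its left, z up, the work surface at z = 0. Lengths are in m, angles in rad, forces in N, time in s.
With the tool pointing down it reaches from about 0.275 to 0.85 m from the base axis. Payload 19 kg.
Tool frame: the origin (TCP) lies at the very end of the fingers, on their centre line; the grasp point (between the pads) lies 19 mm behind it; z points along the fingers, y is the direction in which the jaws open and shut (so a half turn about z gives the same grasp; the last joint's range is limited). The gripper opens to 85 mm and grips with 20 to 120 N. Pads are 22 mm wide; open, the fingers measure 114 mm over their backs; the gripper's body (76 mm by 85 mm) begins 54 mm behind the grasp point. The pads swing forward as they close: fully open they stand 13 mm farther back than shut.
Start: joints at [-1.339, 0.15, 1.437, -0, 1.554, -0.134], TCP at [0.206, -0.537, 0.231] pointing down, gripper open.
Joint ranges: [-2.8, 2.8], [-0.68, 2.1], [0.12, 2.68], [-1.39, 4.53], [0.16, 2.79], [-2.81, 2.81]. Speed limits (rad/s): [1.89, 1.89, 2.22, 3.01, 3.01, 3.01].

## Interface

Orientations are given as a unit quaternion [w, x, y, z].
In Python, from station import arm gives the robot as it stands. The module is installed in compiled form; this text tells all that it offers.
- The arm moves only by the shell command python3 -m creep 'ROWS' [FORCE]. ROWS is a JSON object of lists of equal length, an entry for each row: "rotation": the turn, a rotation vector about the tool's x, y, z in rad, a list of three; "xyz": the shift along the tool's x, y, z in m, a list of three; "gripper": the finger opening in m, from 0 to 0.0854. In form: {"rotation": [[ax, ay, az], ...], "xyz": [[dx, dy, dz], ...], "gripper": [gripper, ...]}. A call has 1 to 10 rows; each row shifts and turns the commanded pose from where the row before left it, along the tool's axes as they then stand; what a row does not reach is not made up. A row lasts 1/12 s, in which the tool goes at most 41.7 mm and 7.16 degrees, less where a joint would pass 70% of its speed; a pose out of reach is approached as far as the arm can. A call with a gripper value outside its range is refused whole. The fingers move at their own pace and stop on an object; FORCE is the grip in N (left out, the last holds). Time passes only in rows, so rows that do not move let the fingers close. It gives the time, the measured TCP pose, the force and the opening at its end, in the units of the state.
- arm.read_state(): the state, without advancing time (a new reading comes with each control period).
- arm.capture(name): name is "scene" or "side" or "wrist"; returns a dict with "frame" (420x560x3 uint8, red, green, blue), "range_z" (420x560 float32, m along the optical axis (not along the pixel's ray), 0 where there is no reading), "fovy" (degrees; the focal length in pixels is half the picture's height over the tangent of half this angle, whatever the lens; pixels are square), "cx", "cy" (the principal point, pixels), "rvec" (rotation vector, rad) and "tvec" (3), from world to camera coordinates, as OpenCV has them. Camera axes: x right, y down, z forward; pixel columns grow to the right and rows downward; lengths in m; the calibration is good to about 2 mm. The wrist camera is an equidistant fisheye: a pixel r from the principal point sees the ray r / f radians off the axis. A picture is of the moment at which its call begins.
- arm.close_job(): hands the job in, once; it reports no verdict.
The state is a dict: "t": time; "joint_positions": joint angles; "joint_vel": joint speeds; "joint_torque": joint torques, N m; "position": TCP position; "ee_rot": TCP orientation; "wrist_force": force on the tool from outside, world axes, zero at the start; "ft_torque": the same for the moment, N m; "gripper_width": finger opening in m.
Only numpy, scipy, OpenCV 4.12 (cv2) and the standard library are available. Lean on these libraries where they do the work, as an engineer would, in place of code of your own. Each camera call takes 0.05 s, during which the arm holds its last target.

## Working session

There is one attempt and no reset: what is moved stays moved. The work goes in short steps, Python scripts to look and compute and a shell command to move; the robot and the scene stay as the last step left them, time stands still between calls to the robot, and variables do not carry over. Pictures are saved under pics/ and viewed, and the job is handed in when it is done.

```bash
mkdir -p pics
cat > h.py <<'E'
import numpy as np, cv2
from station import arm
from scipy.spatial.transform import Rotation as R
def cap(name):
    d=arm.capture(name); np.savez('last_%s.npz'%name,**d); return d
def cloud(d):
    f=d['frame'].shape[0]/2/np.tan(np.radians(d['fovy'])/2)
    h,w=d['range_z'].shape; u,v=np.meshgrid(np.arange(w),np.arange(h)); z=d['range_z'].astype(float)
    P=np.stack([(u-d['cx'])/f*z,(v-d['cy'])/f*z,z],-1)
    Rm=cv2.Rodrigues(np.array(d['rvec'],float))[0]
    W=(P-np.array(d['tvec']).reshape(3))@Rm
    W[z<=0]=np.nan
    return W
def load(name):
    return dict(np.load('last_%s.npz'%name))
def save(d,fn): cv2.imwrite('pics/'+fn,d['frame'][:,:,::-1])
E
python3 - <<'E'
from h import *
for n in ('scene','side'):
    d=cap(n); save(d,n+'0.png'); print(n,d['fovy'],d['rvec'],d['tvec'],d['cx'],d['cy'])
print(arm.read_state())
E
```

```text
scene 42.56753025569292 [ 1.06484445  2.45949993 -1.0032869 ] [ 0.37081992 -0.24214194  1.50427018] 291.8039935413382 202.66489605869776
side 53.835163421816276 [ 2.1426306  -0.17122755  0.10587533] [-0.5806081   0.09555598  0.85129518] 274.0335813091022 213.39244853556318
{'t': 0.1, 'joint_positions': array([-1.33900060e+00,  1.50925160e-01,  1.43795807e+00, -3.49008076e-05,
        1.55380945e+00, -1.34038769e-01]), 'joint_vel': array([ 1.62852412e-04, -1.89737650e-04, -1.61108744e-03, -2.33071763e-06,
        8.62540207e-04, -4.94416644e-04]), 'joint_torque': array([ 3.65283820e-03, -7.14377546e+01, -5.71795321e+01, -1.15143134e-04,
        7.15034315e-03,  5.91565163e-05]), 'position': array([ 0.20559132, -0.53674527,  0.23074644]), 'ee_rot': array([-5.48504928e-04,  9.83317029e-01,  1.81899195e-01, -4.43000399e-05]), 'wrist_force': array([-0.36985243, -1.1026884 ,  0.4022506 ]), 'ft_torque': array([-0.03369383, -0.02661028, -0.02965196]), 'gripper_width': 0.08520934169873383}
```

View pics/scene0.png

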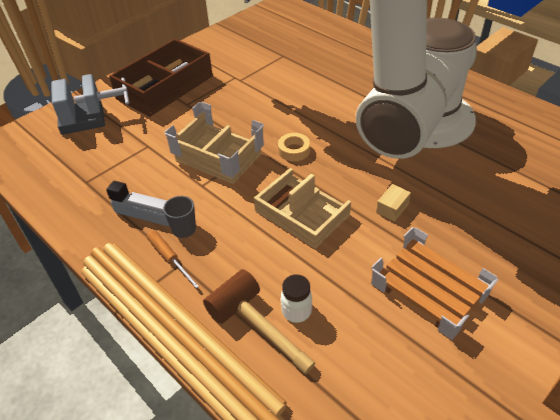

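View pics/side0.png

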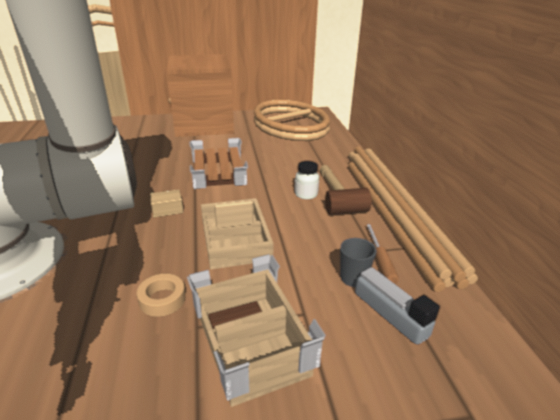

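The scene view shows the deep tray at about (215,145), the tote at (303,207) and the base at (433,283). The block is at (394,203), the coil at (295,147), the jar at (297,298), and the mallet lies along the outer side. Next I'll make a top-down height map from the depth images.

Run:
```python
from h import *
# topdown: x 0.15..0.85 up, y -0.6..0.6 ; 600px / 0.8
def top(names,fn,x0=0.1,x1=0.85,y0=-0.6,y1=0.6,s=660):
    H=int((x1-x0)*s);W=int((y1-y0)*s)
    im=np.zeros((H,W,3),np.uint8);zb=np.full((H,W),-1.)
    for n in names:
        d=load(n);P=cloud(d).reshape(-1,3);C=d['frame'].reshape(-1,3)
        ok=np.isfinite(P[:,0])&(P[:,2]<0.2);P=P[ok];C=C[ok]
        o=np.argsort(P[:,2]);P=P[o];C=C[o]
        r=((x1-P[:,0])*s).astype(int);c=((y1-P[:,1])*s).astype(int)
        m=(r>=1)&(r<H-1)&(c>=1)&(c<W-1)
        for dr in(0,1):
          for dc in (0,1):
            im[r[m]+dr,c[m]+dc]=C[m][:,::-1]
    for x in np.arange(.2,.85,.1): cv2.putText(im,'%.1f'%x,(0,int((x1-x)*s)),0,.4,(255,255,255));im[int((x1-x)*s),::8]=255
    for y in np.arange(-.5,.6,.1): cv2.putText(im,'%.1f'%y,(int((y1-y)*s),10),0,.4,(255,255,255));im[::8,int((y1-y)*s)]=255
    cv2.imwrite('pics/'+fn,im)
top(['scene'],'top_scene.png');top(['side'],'top_side.png')
for n in('scene','side'):
    P=cloud(load(n)).reshape(-1,3);m=(abs(P[:,0]-.5)<.3)&(abs(P[:,1])<.5)&(abs(P[:,2])<.02);print(n,m.sum(),np.median(P[m,2]),P[m,2].std())
```

```text
scene 68521 -6.34368071818431e-05 0.003433810968252844
side 65363 -0.00018885089826461743 0.003967449893109751
```

View pics/top_scene.png

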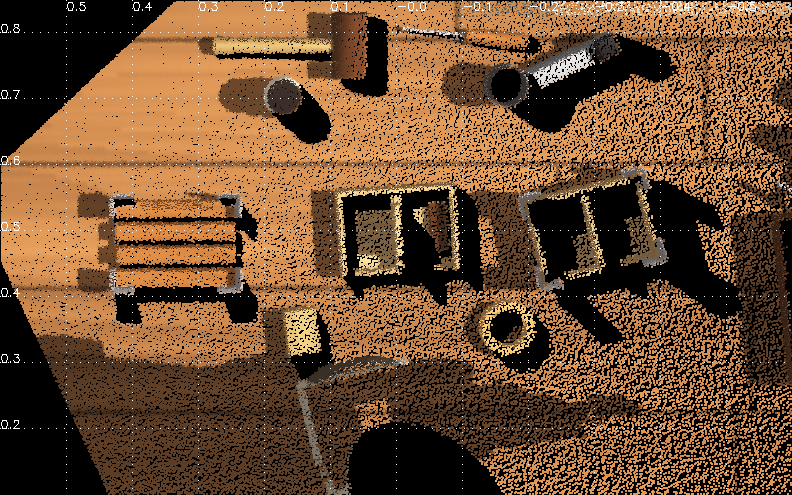

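View pics/top_side.png

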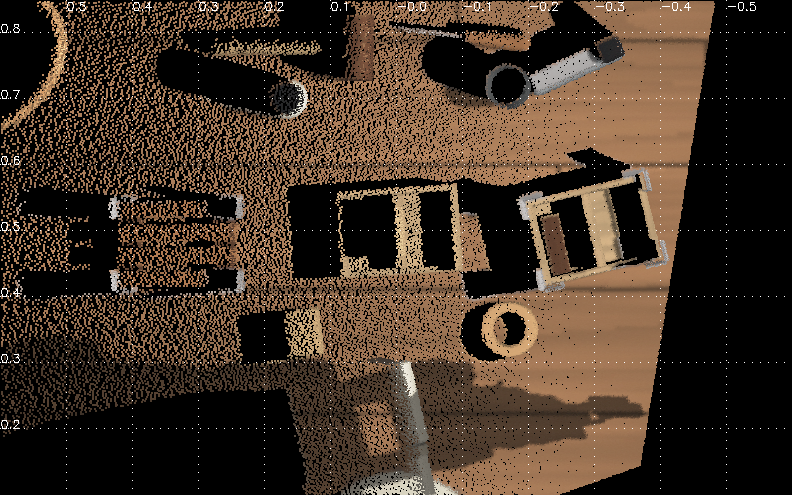

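```bash
cat >> h.py <<'E'
def loc(P,p): 
    c,s=np.cos(p[2]),np.sin(p[2]); x=P[:,0]-p[0];y=P[:,1]-p[1]
    return np.stack([c*x+s*y,-s*x+c*y,P[:,2]],1)
def pts(n):
    P=cloud(load(n)).reshape(-1,3); return P[np.isfinite(P[:,0])]
def rng(a): return (len(a),)+tuple(np.round(1e3*np.percentile(a,[2,50,98]),1)) if len(a) else (0,)
def measure(p,zr,zd,zf,xh,n,zoff=0):
    P=pts(n)
    for it in range(4):
        L=loc(P,p)-[0,0,zoff]; 
        m=(abs(L[:,0])<xh)&(abs(L[:,1])<.012)&(abs(L[:,2]-zd)<.0025)
        if m.sum()>10:
            a=np.polyfit(L[m,0],L[m,1],1); 
            p=[p[0],p[1],p[2]+np.arctan(a[0])]
            L=loc(P,p); L=L-[0,0,zoff]
        out={}
        out['div_y']=rng(L[m,1]); out['div_x']=rng(L[m,0])
        for k,ax,c,z in(('back',0,.061,zr),('front',0,-.061,zf),('+y',1,.086,zr),('-y',1,-.086,zr)):
            o=1-ax
            mm=(abs(L[:,ax]-c)<.014)&(abs(L[:,o])<(.06 if ax==0 else .03))&(abs(L[:,2]-z)<.0025)
            out[k]=rng(L[mm,ax])
    return p,out
E
python3 - <<'E'
from h import *
for nm,p0,a in(('deep',[.495,-.287,.22],(.070,.064,.035,.05)),('tote',[.492,0,.03],(.045,.095,.024,.035))):
  for n in('scene','side'):
    p,o=measure(p0,*a,n); print(nm,n,np.round(p,4)); [print('   ',k,v) for k,v in o.items()]
for n in('scene','side'):
    P=pts(n);m=(abs(P[:,0]-.475)<.1)&(abs(P[:,1]-.335)<.13)&(abs(P[:,2]-.032)<.003)
    r=cv2.minAreaRect(P[m,:2].astype(np.float32)*1000);print('deck',n,m.sum(),r)
    m=(abs(P[:,0]-.475)<.11)&(abs(P[:,1]-.335)<.13)&(P[:,2]>.050)&(P[:,2]<.062)
    print('plates',cv2.minAreaRect(P[m,:2].astype(np.float32)*1000),P[m,2].max())
E
```

```text
deep scene [ 0.495  -0.287   0.2058]
    div_y (56, np.float64(-11.8), np.float64(-8.5), np.float64(-4.9))
    div_x (56, np.float64(-46.5), np.float64(1.0), np.float64(46.4))
    back (103, np.float64(62.1), np.float64(68.8), np.float64(74.2))
    front (62, np.float64(-60.1), np.float64(-52.9), np.float64(-47.9))
    +y (37, np.float64(72.6), np.float64(75.7), np.float64(79.8))
    -y (37, np.float64(-100.0), np.float64(-95.4), np.float64(-91.7))
deep side [ 0.495  -0.287   0.2301]
    div_y (149, np.float64(-11.7), np.float64(-9.4), np.float64(-6.3))
    div_x (149, np.float64(-47.5), np.float64(1.6), np.float64(48.1))
    back (303, np.float64(61.8), np.float64(65.9), np.float64(72.1))
    front (275, np.float64(-63.3), np.float64(-55.5), np.float64(-51.6))
    +y (84, np.float64(72.1), np.float64(75.1), np.float64(78.5))
    -y (158, np.float64(-99.8), np.float64(-97.1), np.float64(-93.8))
tote scene [0.492 0.    0.057]
    div_y (95, np.float64(-8.0), np.float64(-1.7), np.float64(3.9))
    div_x (95, np.float64(-27.2), np.float64(5.3), np.float64(33.7))
    back (139, np.float6
[... 495 characters left out ...]
   front (119, np.float64(-55.9), np.float64(-52.1), np.float64(-48.1))
    +y (29, np.float64(79.3), np.float64(83.6), np.float64(87.3))
    -y (95, np.float64(-95.4), np.float64(-91.3), np.float64(-85.2))
deck scene 3753 ((483.4169921875, 334.4568176269531), (143.28384399414062, 192.33758544921875), 0.47996705770492554)
plates ((482.2007751464844, 333.9883728027344), (154.89732360839844, 203.21217346191406), 0.5479906797409058) 0.06075847791739686
deck side 963 ((480.7407531738281, 331.6535949707031), (140.62490844726562, 198.246826171875), 0.5616101026535034)
plates ((480.83111572265625, 331.6358337402344), (150.82052612304688, 206.37911987304688), 0.4523039758205414) 0.058847685628316104
```

```bash
cat >> h.py <<'E'
def fit(p,a,n,zoff=0,k=4):
    for _ in range(k):
        p,o=measure(p,*a,n,zoff=zoff)
        dx=(o['back'][2]+o['front'][2])/2e3
        dy=np.mean([o['div_y'][2],(o['+y'][2]+o['-y'][2])/2])/1e3
        c,s=np.cos(p[2]),np.sin(p[2]); p=[p[0]+c*dx-s*dy,p[1]+s*dx+c*dy,p[2]]
    return p,measure(p,*a,n,zoff=zoff)[1]
DEEP=(.070,.064,.035,.05); TOTE=(.045,.095,.024,.035)
E
python3 - <<'E'
from h import *
for nm,p0,a in(('deep',[.504,-.293,.22],DEEP),('tote',[.50,-.003,.06],TOTE)):
  for n in('scene','side'):
    p,o=fit(p0,a,n); print(nm,n,np.round(p,4)); [print('   ',k,[float(x) for x in v]) for k,v in o.items()]
# base corner plates: upper band, per-corner centroids
for n in('scene','side'):
    P=pts(n);p=[.4815,.333,.009]
    L=loc(P,p);
    print('deck',n)
    m=(abs(L[:,2]-.032)<.002)&(abs(L[:,1])<.085)
    h=np.histogram(L[m&(abs(L[:,0])<.09),0],bins=np.arange(-.09,.091,.004))
    print(h[0])
    for sx in(-1,1):
      for sy in(-1,1):
        m=(L[:,2]>.048)&(L[:,2]<.062)&(abs(L[:,0]-sx*.06)<.03)&(abs(L[:,1]-sy*.085)<.03)
        print(sx,sy,m.sum(),np.round(1e3*np.r_[L[m,:2].min(0),L[m,:2].max(0)],1))
E
```

```text
deep scene [ 0.5052 -0.2957  0.235 ]
    div_y [99.0, -5.9, -0.1, 6.6]
    div_x [99.0, -46.8, -3.5, 46.8]
    back [109.0, 54.6, 60.9, 65.4]
    front [77.0, -67.4, -60.8, -52.9]
    +y [45.0, 80.3, 86.1, 90.8]
    -y [50.0, -91.9, -85.8, -81.5]
deep side [ 0.5032 -0.2985  0.237 ]
    div_y [374.0, -5.0, -0.1, 6.2]
    div_x [374.0, -47.9, -1.9, 47.9]
    back [305.0, 56.5, 60.4, 64.6]
    front [251.0, -65.2, -60.4, -50.9]
    +y [142.0, 81.8, 85.9, 91.4]
    -y [250.0, -89.6, -85.7, -80.9]
tote scene [ 0.5031 -0.0014  0.0571]
    div_y [110.0, -6.0, 0.3, 6.1]
    div_x [110.0, -33.5, 2.7, 33.4]
    back [151.0, 55.4, 60.5, 65.9]
    front [78.0, -67.2, -60.7, -53.7]
    +y [74.0, 80.7, 85.4, 89.9]
    -y [63.0, -91.6, -85.9, -82.1]
tote side [ 0.5012 -0.0047  0.0639]
    div_y [107.0, -5.9, -1.5, 6.2]
    div_x [107.0, -33.1, -0.4, 33.7]
    back [119.0, 57.0, 60.6, 64.9]
    front [124.0, -64.8, -60.6, -51.0]
    +y [25.0, 86.5, 89.0, 92.6]
    -y [95.0, -89.7, -86.0, -80.4]
deck scene
[  0   0   0   0   0  21  76  94  98 104  85  98  95  16   4  84 104 107
 108 107 113  93   0  10 101 105 115 101 125 113  50   0  46 115 122 117
 118  93  95  21  24   0   0   0   0]
-1 -1 123 [ -76.  -100.7  -37.4  -62.4]
-1 1 125 [-76.8  65.3 -38.  102.6]
1 -1 96 [ 39.8 -99.9  78.2 -63.2]
1 1 93 [ 40.3  65.9  78.1 101.6]
deck side
[ 0  0  0  0  0  3 21 29 26 27 25 28 11  0  3 35 37 32 36 33 34  6  0 14
 37 34 32 33 34 31  0  0 20 27 26 27 24 27 17  3  0  0  0  0  0]
-1 -1 49 [ -76.2 -103.2  -40.4  -63.1]
-1 1 48 [-75.4  65.1 -39.8 100.8]
1 -1 52 [  40.1 -104.6   74.6  -62. ]
1 1 42 [ 40.5  59.6  74.8 101.8]
```

```bash
cat >> h.py <<'E'
def delta(x,y,z,yaw=None):
    s=arm.read_state(); q=s['ee_rot']; Rm=R.from_quat([q[1],q[2],q[3],q[0]]); M=Rm.as_matrix()
    th=np.arctan2(M[1,0],M[0,0])
    print('t',round(s['t'],2),'pos',np.round(s['position'],4),'yaw',round(th,4),'tilt',np.round(M[:2,2],4),'F',np.round(s['wrist_force'],1),'w',round(s['gripper_width'],4))
    if yaw is not None:
        print('rot az',round(th-yaw,4)); 
        Z=R.from_euler('z',th-yaw); M=M@Z.as_matrix()
    d=M.T@(np.array([x,y,z])-s['position']); print('tool delta mm',np.round(d*1e3,1))
E
python3 -m creep '{"rotation":[[0,0,0.065],[0,0,0.065],[0,0,0]],"xyz":[[0,0,0],[0,0,0],[0,0,0]],"gripper":[0.0854,0.0854,0.0854]}' 60
python3 -c "
from h import *
delta(.504,-.297,.231,.236)"
```

```text
t: 0.35
position: [0.2056, -0.5368, 0.2309]
ee_rot: [-0.0, 0.993, 0.116, -0.0]
wrist_force: [-0.6, 0.2, 1.2]
gripper_width: 0.0852
t 0.35 pos [ 0.2056 -0.5368  0.2309] yaw 0.2324 tilt [-0.0002  0.0008] F [-0.6  0.2  1.2] w 0.0852
rot az -0.0036
tool delta mm [ 3.462e+02 -1.634e+02  1.000e-01]
```

```bash
python3 -m creep '{"rotation":[[0,0,-0.0036],[0,0,0],[0,0,0],[0,0,0],[0,0,0],[0,0,0],[0,0,0],[0,0,0],[0,0,0],[0,0,0]],"xyz":[[0.035,-0.016,0],[0.035,-0.016,0],[0.035,-0.016,0],[0.035,-0.016,0],[0.035,-0.016,0],[0.035,-0.016,0],[0.035,-0.016,0],[0.035,-0.016,0],[0.035,-0.016,0],[0.030,-0.018,0]],"gripper":[0.0854,0.0854,0.0854,0.0854,0.0854,0.0854,0.0854,0.0854,0.0854,0.0854]}'
python3 - <<'E'
from h import *
d=cap('wrist');save(d,'w1.png');print(d['fovy'],d['cx'],d['cy'],d['range_z'].max())
delta(.504,-.297,.231,.236)
E
```

```text
t: 1.18
position: [0.5041, -0.2963, 0.2311]
ee_rot: [-0.0, 0.993, 0.121, -0.0]
wrist_force: [0.2, -0.3, -0.0]
gripper_width: 0.0857
65.70646984690485 281.79796368796445 207.19344152246322 0.7550272
t 1.23 pos [ 0.5072 -0.2923  0.2309] yaw 0.2449 tilt [0.0012 0.0021] F [ 3.6  5.9 -0.6] w 0.0855
rot az 0.0089
tool delta mm [-4.2  3.8 -0.1]
```

View pics/w1.png

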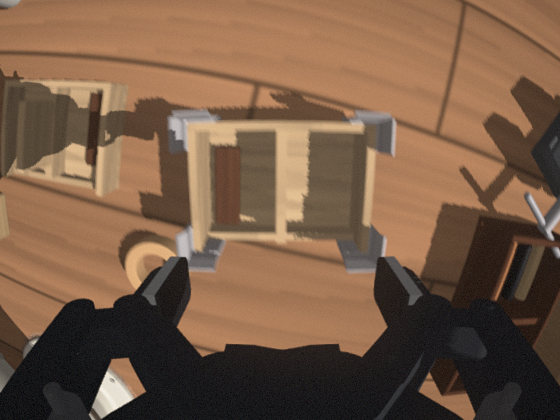

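The wrist view shows the deep tray with its divider at column 281, midway between the fingers, and the cleat at (228,185) on the +y side. I'll let the arm settle and then descend.

```bash
python3 -m creep '{"rotation":[[0,0,0],[0,0,0],[0,0,0]],"xyz":[[0,0,0.03],[0,0,0.035],[0,0,0]],"gripper":[0.0854,0.0854,0.0854]}'
python3 - <<'E'
from h import *
delta(.504,-.297,.037,.236)
d=cap('wrist');P=cloud  # fisheye
f=210/np.tan(np.radians(d['fovy'])/2)
u,v=np.meshgrid(np.arange(560)-d['cx'],np.arange(420)-d['cy']);r=np.hypot(u,v)+1e-9;t=np.tan(r/f);z=d['range_z'].astype(float)
Pc=np.stack([u/r*t*z,v/r*t*z,z],-1);Rm=cv2.Rodrigues(np.array(d['rvec'],float))[0]
W=((Pc-np.array(d['tvec']).reshape(3))@Rm);W[(z<=0)|(r/f>1.2)]=np.nan
W=W.reshape(-1,3);W=W[np.isfinite(W[:,0])]
import h; h.pts=lambda n:W
p,o=fit([.504,-.297,.236],DEEP,'w');print(np.round(p,4));[print(k,[float(x) for x in q]) for k,q in o.items()]
E
```

```text
t: 1.48
position: [0.5007, -0.296, 0.1601]
ee_rot: [-0.003, 0.993, 0.121, -0.003]
wrist_force: [-0.5, 0.0, -2.3]
gripper_width: 0.0856
t 1.48 pos [ 0.5007 -0.296   0.1601] yaw 0.2422 tilt [-0.0067  0.0053] F [-0.5  0.  -2.3] w 0.0856
rot az 0.0062
tool delta mm [  3.6   2.5 123.1]
[ 0.5036 -0.2968  0.2349]
div_y [1658.0, -4.7, 0.1, 4.9]
div_x [1658.0, -47.7, 4.5, 48.2]
back [1831.0, 56.7, 60.7, 64.5]
front [1095.0, -65.6, -60.7, -56.8]
+y [787.0, 81.6, 85.4, 89.7]
-y [794.0, -90.1, -85.7, -81.8]
```

```bash
python3 -m creep '{"rotation":[[0,0,0],[0,0,0],[0,0,0],[0,0,0],[0,0,0]],"xyz":[[0,0,0.02],[0,0,0.02],[0,0,0.01],[0,0,0],[0,0,0]],"gripper":[0.0854,0.0854,0.0854,0.0854,0.0854]}'
python3 - <<'E'
from h import *
delta(.5036,-.2968,.037,.235)
E
```

```text
t: 1.95
position: [0.5027, -0.2983, 0.1177]
ee_rot: [0.0, 0.993, 0.12, 0.0]
wrist_force: [0.1, -0.6, 1.0]
gripper_width: 0.0852
t 1.95 pos [ 0.5027 -0.2983  0.1177] yaw 0.2396 tilt [ 0.0006 -0.0004] F [ 0.1 -0.6  1. ] w 0.0852
rot az 0.0046
tool delta mm [ 1.2 -1.3 80.7]
```

Now the descent and the grasp.

```bash
python3 -m creep '{"rotation":[[0,0,0.0046],[0,0,0],[0,0,0],[0,0,0],[0,0,0],[0,0,0],[0,0,0]],"xyz":[[0.0012,-0.0013,0.014],[0,0,0.018],[0,0,0.018],[0,0,0.018],[0,0,0.0127],[0,0,0],[0,0,0]],"gripper":[0.0854,0.0854,0.0854,0.0854,0.0854,0.0854,0.0854]}'
python3 -m creep '{"rotation":[[0,0,0],[0,0,0],[0,0,0],[0,0,0],[0,0,0],[0,0,0],[0,0,0],[0,0,0],[0,0,0],[0,0,0]],"xyz":[[0,0,0],[0,0,0],[0,0,0],[0,0,0],[0,0,0],[0,0,0],[0,0,0],[0,0,0],[0,0,0],[0,0,0]],"gripper":[0.04,0.03,0.02,0.01,0,0,0,0,0,0]}' 70
python3 - <<'E'
from h import *
delta(.5036,-.2968,.037,.235)
E
```

```text
t: 2.53
position: [0.5036, -0.2966, 0.0365]
ee_rot: [0.0, 0.993, 0.117, 0.0]
wrist_force: [0.5, -0.7, -0.2]
gripper_width: 0.0853
t: 3.37
position: [0.5035, -0.2964, 0.036]
ee_rot: [0.0, 0.993, 0.117, 0.0]
wrist_force: [-0.5, 1.0, 6.6]
gripper_width: 0.0089
t 3.37 pos [ 0.5035 -0.2964  0.036 ] yaw 0.2348 tilt [ 0.0003 -0.0002] F [-0.5  1.   6.6] w 0.0089
rot az -0.0002
tool delta mm [ 0.   0.4 -1. ]
```

```bash
python3 -m creep '{"rotation":[[0,0,0],[0,0,0],[0,0,0],[0,0,0],[0,0,0],[0,0,0],[0,0,0],[0,0,0],[0,0,0],[0,0,0]],"xyz":[[0,0,-0.004],[0,0,-0.008],[0,0,-0.014],[0,0,-0.02],[0,0,-0.025],[0,0,-0.03],[0,0,-0.03],[0,0,-0.025],[0,0,-0.015],[0,0,0]],"gripper":[0,0,0,0,0,0,0,0,0,0]}' 100
python3 - <<'E'
from h import *
delta(.4816,.3333,.21,.009)
d=cap('side');save(d,'s1.png')
E
```

```text
t: 4.2
position: [0.5041, -0.2969, 0.2105]
ee_rot: [0.002, 0.993, 0.117, 0.002]
wrist_force: [0.8, 0.4, -4.8]
gripper_width: 0.0085
t 4.2 pos [ 0.5041 -0.2969  0.2105] yaw 0.2349 tilt [ 0.004  -0.0031] F [ 0.8  0.4 -4.8] w 0.0085
rot az 0.2259
tool delta mm [ -16.8 -630.4   -1.5]
```

View pics/s1.png

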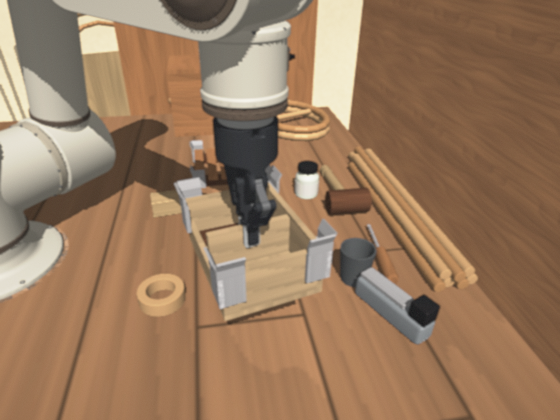

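The tray is lifted level, and it hangs at about (255,250) in the side view. Next I'll turn it and carry it across.

```bash
python3 -m creep '{"rotation":[[0,0,0.02],[0,0,0.04],[0,0,0.05],[0,0,0.05],[0,0,0.04],[0,0,0.0259],[0,0,0],[0,0,0],[0,0,0],[0,0,0]],"xyz":[[0,0,0],[0,0,0],[0,0,0],[0,0,0],[0,0,0],[0,0,0],[0,-0.008,0],[0,-0.016,0],[0,-0.024,0],[0,-0.03,0]],"gripper":[0,0,0,0,0,0,0,0,0,0]}'
python3 -m creep '{"rotation":[[0,0,0],[0,0,0],[0,0,0],[0,0,0],[0,0,0],[0,0,0],[0,0,0],[0,0,0],[0,0,0],[0,0,0]],"xyz":[[-0.001,-0.033,0],[-0.002,-0.033,0],[-0.002,-0.033,0],[-0.002,-0.033,0],[-0.002,-0.033,0],[-0.002,-0.033,0],[-0.002,-0.033,0],[-0.002,-0.033,0],[-0.002,-0.033,0],[-0.002,-0.033,0]],"gripper":[0,0,0,0,0,0,0,0,0,0]}'
python3 -c "
from h import *
delta(.4816,.3333,.21,.009)"
```

```text
t: 5.08
position: [0.5021, -0.217, 0.2054]
ee_rot: [-0.0, 1.0, 0.004, -0.001]
wrist_force: [0.3, 1.2, -3.8]
gripper_width: 0.0079
t: 5.92
position: [0.4791, 0.114, 0.2061]
ee_rot: [-0.0, 1.0, 0.005, -0.0]
wrist_force: [1.5, -1.5, -4.5]
gripper_width: 0.0081
t 5.92 pos [0.4791 0.114  0.2061] yaw 0.01 tilt [-0.0007  0.0003] F [ 1.5 -1.5 -4.5] w 0.0081
rot az 0.001
tool delta mm [   4.4 -219.3   -3.8]
```

```bash
python3 -m creep '{"rotation":[[0,0,0],[0,0,0],[0,0,0],[0,0,0],[0,0,0],[0,0,0],[0,0,0],[0,0,0],[0,0,0],[0,0,0]],"xyz":[[0,-0.033,0],[0,-0.033,0],[0,-0.033,0],[0,-0.031,0],[0,-0.028,0],[0,-0.024,0],[0,-0.018,0],[0,-0.012,0],[0,-0.008,0],[0,0,0]],"gripper":[0,0,0,0,0,0,0,0,0,0]}'
python3 -m creep '{"rotation":[[0,0,0],[0,0,0],[0,0,0]],"xyz":[[0,0,0],[0,0,0],[0,0,0]],"gripper":[0,0,0]}'
python3 - <<'E'
from h import *
delta(.4816,.3333,.19,.009)
for n in('scene','side'):
    d=cap(n);save(d,n+'2.png')
    try:
        p,o=fit([.481,.333,.009],DEEP,n,zoff=.169);print(n,np.round(p,4));[print(k,[float(x) for x in q]) for k,q in o.items()]
    except Exception as e: print(e)
E
```

```text
t: 6.75
position: [0.478, 0.3326, 0.2062]
ee_rot: [-0.0, 1.0, 0.005, -0.0]
wrist_force: [0.9, -0.2, -3.8]
gripper_width: 0.0085
t: 7.0
position: [0.4789, 0.3306, 0.2068]
ee_rot: [0.0, 1.0, 0.004, 0.0]
wrist_force: [0.1, 0.3, -3.8]
gripper_width: 0.0079
t 7.0 pos [0.4789 0.3306 0.2068] yaw 0.0079 tilt [ 0.0001 -0.    ] F [ 0.1  0.3 -3.8] w 0.0079
rot az -0.0011
tool delta mm [ 2.7 -2.7 16.8]
scene [0.4809 0.3303 0.047 ]
div_y [137.0, -9.0, -0.7, 9.8]
div_x [137.0, -12.3, 21.5, 47.0]
back [308.0, 53.4, 60.3, 65.4]
front [72.0, -67.7, -60.3, -55.0]
+y [118.0, 81.8, 86.6, 90.8]
-y [109.0, -91.0, -85.2, -80.5]
tuple index out of range
```

View pics/scene2.png

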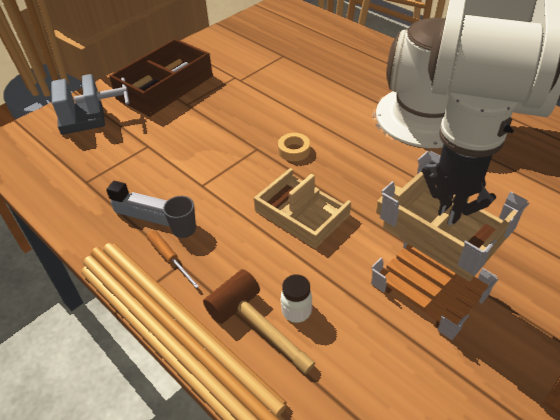

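The tray is above the base at (455,220), with its low front towards the robot. The divider yaw fit is contaminated by the fingers, so I'll check yaw on the back wall instead.

Run:
```python
from h import *
for n in('scene','side'):
    L=loc(pts(n),[.481,.3312,0.009])
    for nm,ax,c,z in(('back',0,.061,.239),('+y',1,.086,.239),('-y',1,-.086,.239)):
        o=1-ax; m=(abs(L[:,ax]-c)<.008)&(abs(L[:,o])<(.055 if ax==0 else .03))&(abs(L[:,2]-z)<.0025)
        if m.sum()>20:
            a=np.polyfit(L[m,o],L[m,ax],1); print(n,nm,m.sum(),np.round(a*1e3,1),np.round(L[m,2].mean(),4))
delta(.4807,.3336,.12,.009)
```

```text
scene back 283 [-0.8 59.7] 0.2395
scene +y 119 [-19.2  85.5] 0.2399
scene -y 108 [ -6.1 -86.1] 0.2397
side back 23 [ 9.6 57.3] 0.2403
side +y 24 [34.1 82.3] 0.2392
side -y 64 [  0.  -89.3] 0.2392
t 7.1 pos [0.4789 0.3308 0.2068] yaw 0.008 tilt [0.0002 0.0001] F [-0.4  0.3 -5. ] w 0.0081
rot az -0.001
tool delta mm [ 1.8 -2.8 86.8]
```

```bash
python3 -m creep '{"rotation":[[0,0,0],[0,0,0],[0,0,0],[0,0,0],[0,0,0],[0,0,0],[0,0,0],[0,0,0]],"xyz":[[0.0022,-0.003,0.01],[0,0,0.02],[0,0,0.025],[0,0,0.022],[0,0,0.014],[0,0,0.008],[0,0,0],[0,0,0]],"gripper":[0,0,0,0,0,0,0,0]}'
python3 - <<'E'
from h import *
delta(.4810,.3337,.068,.009)
for n in('scene','side'):
    d=cap(n);save(d,n+'3.png')
    L=loc(pts(n),[.4822,.334,0.009] if n=='scene' else [.4808,.3316,.009])
    for nm,ax,c,z in(('back',0,.061,.070),('front',0,-.061,.035),('+y',1,.086,.070),('-y',1,-.086,.070)):
        z+=.0715
        o=1-ax; m=(abs(L[:,ax]-c)<.008)&(abs(L[:,o])<(.055 if ax==0 else .03))&(abs(L[:,2]-z)<.0025)
        if m.sum()>20:
            a=np.polyfit(L[m,o],L[m,ax],1); print(n,nm,m.sum(),np.round(a*1e3,1),np.round(L[m,2].mean(),4))
E
```

```text
t: 7.77
position: [0.4811, 0.3345, 0.1078]
ee_rot: [-0.0, 1.0, 0.004, -0.0]
wrist_force: [-0.2, 0.8, -3.7]
gripper_width: 0.0083
t 7.77 pos [0.4811 0.3345 0.1078] yaw 0.0087 tilt [-0.      0.0001] F [-0.2  0.8 -3.7] w 0.0083
rot az -0.0003
tool delta mm [-0.1  0.8 39.8]
scene back 255 [-1.4 60.6] 0.1414
scene front 43 [ 14. -62.] 0.1065
scene +y 121 [-5.7 86.5] 0.1418
scene -y 101 [  0.4 -85.2] 0.1414
side back 34 [11.9 60. ] 0.1417
side -y 57 [ 18.1 -85.7] 0.1414
```

View pics/side3.png

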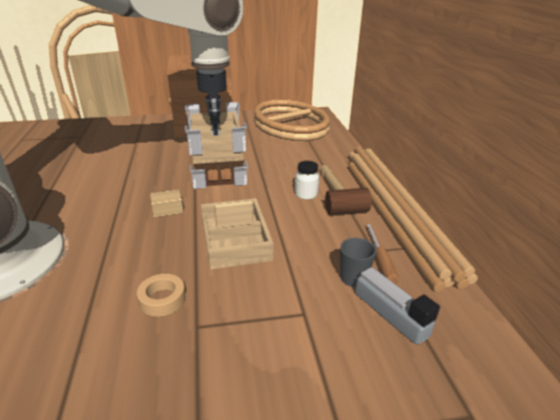

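The tray at (216,140) in the side view is over the base. It is centred to within about 1 mm, so I'll lower it slowly.

```bash
python3 -m creep '{"rotation":[[0,0,0],[0,0,0],[0,0,0],[0,0,0],[0,0,0],[0,0,0],[0,0,0],[0,0,0]],"xyz":[[0.0005,0.0006,0.006],[0,0,0.008],[0,0,0.008],[0,0,0.007],[0,0,0.005],[0,0,0.003],[0,0,0.001],[0,0,0]],"gripper":[0,0,0,0,0,0,0,0]}'
python3 -m creep '{"rotation":[[0,0,0],[0,0,0]],"xyz":[[0,0,0.001],[0,0,0]],"gripper":[0,0]}'
```

```text
t: 8.53
position: [0.4814, 0.3339, 0.0694]
ee_rot: [0.0, 1.0, 0.004, -0.0]
wrist_force: [0.4, -0.1, -4.3]
gripper_width: 0.008
t: 8.7
position: [0.4816, 0.334, 0.0688]
ee_rot: [-0.0, 1.0, 0.004, 0.0]
wrist_force: [0.6, 0.9, -4.3]
gripper_width: 0.0083
```

```bash
python3 -m creep '{"rotation":[[0,0,0],[0,0,0],[0,0,0],[0,0,0]],"xyz":[[0,0,0.001],[0,0,0.001],[0,0,0],[0,0,0]],"gripper":[0,0,0,0]}'
python3 - <<'E'
from h import *
delta(.4810,.3337,.068,.009)
for n in('scene','side'):
    d=cap(n);save(d,n+'4.png')
    L=loc(pts(n),[.4822,.334,0.009] if n=='scene' else [.4808,.3316,.009])
    for nm,ax,c,z in(('back',0,.061,.070),('front',0,-.061,.035),('+y',1,.086,.070),('-y',1,-.086,.070)):
        z+=.032
        o=1-ax; m=(abs(L[:,ax]-c)<.008)&(abs(L[:,o])<(.055 if ax==0 else .03))&(abs(L[:,2]-z)<.004)
        if m.sum()>20:
            a=np.polyfit(L[m,o],L[m,ax],1); print(n,nm,m.sum(),np.round(a*1e3,1),np.round(np.median(L[m,2]),4))
E
```

```text
t: 9.03
position: [0.4816, 0.3341, 0.068]
ee_rot: [-0.0, 1.0, 0.005, 0.001]
wrist_force: [-6.0, -3.6, 11.4]
gripper_width: 0.0081
t 9.03 pos [0.4816 0.3341 0.068 ] yaw 0.009 tilt [0.0011 0.0006] F [-6.  -3.6 11.4] w 0.0081
rot az 0.0
tool delta mm [-0.6  0.4 -0. ]
scene back 280 [ 0.4 61.2] 0.1014
scene front 48 [  9.6 -60.9] 0.0666
scene +y 128 [-3.4 86.2] 0.1017
scene -y 109 [  3.3 -85.4] 0.1012
side back 40 [-6.  60.4] 0.1015
side -y 55 [ 15.4 -86.6] 0.1011
```

Contact came at the seated height: the force is +11 N and the rim is at 101.4 mm against 102 mm expected. I'll release and rise.

```bash
python3 -m creep '{"rotation":[[0,0,0],[0,0,0],[0,0,0],[0,0,0],[0,0,0],[0,0,0],[0,0,0],[0,0,0]],"xyz":[[0,0,0],[0,0,0],[0,0,0],[0,0,0],[0,0,0],[0,0,0],[0,0,0],[0,0,0]],"gripper":[0.02,0.04,0.06,0.07,0.07,0.07,0.07,0.07]}'
python3 -m creep '{"rotation":[[0,0,0],[0,0,0],[0,0,0],[0,0,0],[0,0,0],[0,0,0],[0,0,0]],"xyz":[[0,0,-0.005],[0,0,-0.015],[0,0,-0.03],[0,0,-0.035],[0,0,-0.035],[0,0,-0.02],[0,0,0]],"gripper":[0.07,0.07,0.07,0.07,0.07,0.07,0.07]}'
python3 - <<'E'
from h import *
for n in('scene','side'):
    d=cap(n);save(d,n+'5.png')
    p,o=fit([.481,.333,.009],DEEP,n,zoff=.032);print(n,np.round(p,4));[print(k,[float(x) for x in q]) for k,q in o.items()]
delta(.5022,-.003,.21,.060)
E
```

```text
t: 9.8
position: [0.4814, 0.3339, 0.0666]
ee_rot: [-0.0, 1.0, 0.004, -0.0]
wrist_force: [-0.3, -0.3, 0.5]
gripper_width: 0.0701
t: 10.38
position: [0.4827, 0.3346, 0.2122]
ee_rot: [-0.002, 1.0, 0.004, 0.003]
wrist_force: [0.6, -0.5, -0.0]
gripper_width: 0.0695
scene [0.4825 0.3342 0.0064]
div_y [217.0, -5.3, 0.1, 5.0]
div_x [217.0, -48.4, 1.7, 47.7]
back [259.0, 55.5, 60.7, 66.0]
front [192.0, -66.1, -60.7, -55.5]
+y [106.0, 82.1, 85.6, 89.8]
-y [90.0, -90.1, -85.7, -82.0]
side [0.4805 0.331  0.0021]
div_y [75.0, -5.8, -0.2, 8.4]
div_x [75.0, -47.9, 2.3, 46.7]
back [41.0, 57.1, 61.0, 64.8]
front [4.0, -62.4, -61.0, -59.6]
+y [30.0, 79.1, 85.7, 93.4]
-y [45.0, -91.7, -85.3, -78.6]
t 10.48 pos [0.4816 0.334  0.2073] yaw 0.0089 tilt [0.0012 0.0007] F [ 0.1 -0.7 -0.8] w 0.07
rot az -0.0511
tool delta mm [  0.4 337.6  -2.9]
```

View pics/scene5.png

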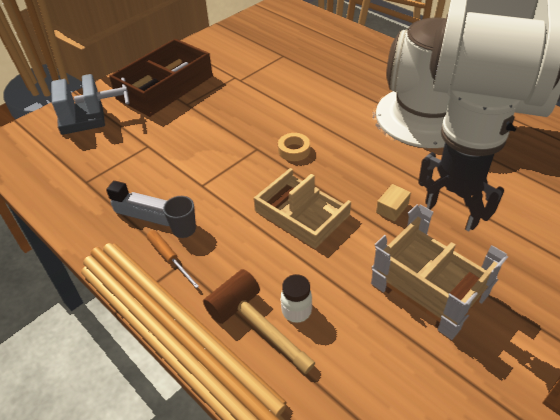

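The deep tray is seated at (437,270) and let go, with its cleat inside. Now I'll go to the tote.

```bash
python3 -m creep '{"rotation":[[0,0,-0.0511],[0,0,0],[0,0,0],[0,0,0],[0,0,0],[0,0,0],[0,0,0],[0,0,0],[0,0,0],[0,0,0]],"xyz":[[0,0,0],[0,0.04,0],[0,0.04,0],[0,0.04,0],[0,0.04,0],[0,0.04,0],[0,0.04,0],[0,0.04,0],[0,0.035,0],[0,0.022,0]],"gripper":[0.07,0.07,0.07,0.07,0.07,0.07,0.07,0.07,0.07,0.07]}'
python3 -m creep '{"rotation":[[0,0,0],[0,0,0],[0,0,0],[0,0,0]],"xyz":[[0,0,0],[0,0,0],[0,0,0],[0,0,0]],"gripper":[0.07,0.07,0.07,0.07]}'
cat >> h.py <<'E'
def wcloud(d):
    f=210/np.tan(np.radians(d['fovy'])/2)
    u,v=np.meshgrid(np.arange(560)-d['cx'],np.arange(420)-d['cy']);r=np.hypot(u,v)+1e-9;t=np.tan(r/f);z=d['range_z'].astype(float)
    Pc=np.stack([u/r*t*z,v/r*t*z,z],-1);Rm=cv2.Rodrigues(np.array(d['rvec'],float))[0]
    W=((Pc-np.array(d['tvec']).reshape(3))@Rm);W[(z<=0)|(r/f>1.2)]=np.nan
    W=W.reshape(-1,3);return W[np.isfinite(W[:,0])]
E
python3 - <<'E'
from h import *
import h
d=cap('wrist');save(d,'w2.png');W=wcloud(d);h.pts=lambda n:W
p,o=fit([.502,-.003,.06],TOTE,'w');print(np.round(p,4));[print(k,[float(x) for x in q]) for k,q in o.items()]
delta(p[0],p[1],.068,p[2])
E
```

```text
t: 11.32
position: [0.5009, -0.0054, 0.2053]
ee_rot: [0.0, 1.0, 0.029, -0.001]
wrist_force: [1.0, -0.2, -1.6]
gripper_width: 0.0703
t: 11.65
position: [0.5014, -0.0015, 0.2061]
ee_rot: [-0.0, 1.0, 0.03, -0.0]
wrist_force: [1.2, 0.2, 0.2]
gripper_width: 0.07
[ 0.502  -0.0025  0.06  ]
div_y [1160.0, -5.1, 0.0, 5.7]
div_x [1160.0, -33.1, 2.1, 33.7]
back [1091.0, 56.7, 60.7, 64.8]
front [730.0, -65.0, -60.7, -56.7]
+y [486.0, 81.7, 85.6, 89.8]
-y [511.0, -89.9, -85.6, -81.6]
t 11.7 pos [ 0.5015 -0.0015  0.2063] yaw 0.0613 tilt [-0.0005  0.0003] F [-0.4  0.6  0.4] w 0.0699
rot az 0.0014
tool delta mm [  0.5   1.1 138.3]
```

View pics/w2.png

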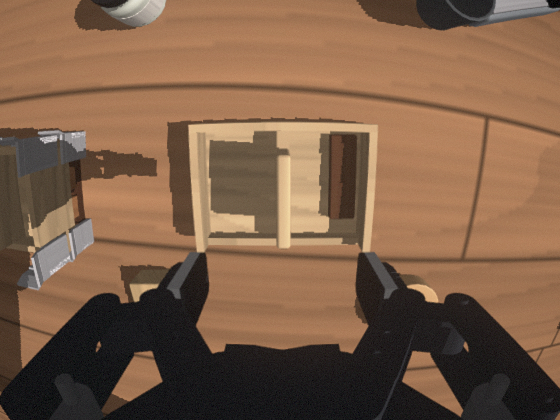

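The wrist view shows the tote's handle at column 283, centred between the fingers. Descending 146 mm to TCP z = 0.060.

```bash
python3 -m creep '{"rotation":[[0,0,0.0014],[0,0,0],[0,0,0],[0,0,0],[0,0,0],[0,0,0],[0,0,0],[0,0,0],[0,0,0],[0,0,0]],"xyz":[[0.0005,0.0011,0.013],[0,0,0.025],[0,0,0.03],[0,0,0.03],[0,0,0.025],[0,0,0.015],[0,0,0.008],[0,0,0],[0,0,0],[0,0,0]],"gripper":[0.07,0.07,0.07,0.07,0.07,0.07,0.07,0.07,0.07,0.07]}'
python3 -m creep '{"rotation":[[0,0,0],[0,0,0],[0,0,0],[0,0,0],[0,0,0],[0,0,0],[0,0,0],[0,0,0],[0,0,0],[0,0,0]],"xyz":[[0,0,0],[0,0,0],[0,0,0],[0,0,0],[0,0,0],[0,0,0],[0,0,0],[0,0,0],[0,0,0],[0,0,0]],"gripper":[0.04,0.03,0.02,0.01,0,0,0,0,0,0]}' 70
python3 - <<'E'
from h import *
delta(.502,-.0025,.060,.06)
E
```

```text
t: 12.53
position: [0.5029, -0.0033, 0.0618]
ee_rot: [0.0, 1.0, 0.03, 0.001]
wrist_force: [0.4, 0.3, 0.3]
gripper_width: 0.0701
t: 13.37
position: [0.5024, -0.0036, 0.061]
ee_rot: [-0.0, 1.0, 0.029, 0.0]
wrist_force: [-1.8, 1.0, 5.1]
gripper_width: 0.0115
t 13.37 pos [ 0.5024 -0.0036  0.061 ] yaw 0.0586 tilt [0.0005 0.    ] F [-1.8  1.   5.1] w 0.0115
rot az -0.0014
tool delta mm [-0.3 -1.1  1. ]
```

```bash
python3 -m creep '{"rotation":[[0,0,0],[0,0,0],[0,0,0],[0,0,0],[0,0,0],[0,0,0],[0,0,0],[0,0,0],[0,0,0],[0,0,0]],"xyz":[[0,0,-0.004],[0,0,-0.01],[0,0,-0.018],[0,0,-0.027],[0,0,-0.033],[0,0,-0.033],[0,0,-0.027],[0,0,-0.015],[0,0,-0.008],[0,0,0]],"gripper":[0,0,0,0,0,0,0,0,0,0]}' 100
python3 - <<'E'
from h import *
delta(.4816,.3340,.235,.0075)
E
```

```text
t: 14.2
position: [0.5025, -0.0036, 0.2373]
ee_rot: [0.0, 1.0, 0.029, 0.001]
wrist_force: [0.8, 0.6, -4.7]
gripper_width: 0.0109
t 14.2 pos [ 0.5025 -0.0036  0.2373] yaw 0.0586 tilt [ 0.0022 -0.0002] F [ 0.8  0.6 -4.7] w 0.0109
rot az 0.0511
tool delta mm [ -18.4 -337.7    2.2]
```

```bash
python3 -m creep '{"rotation":[[0,0,0.02],[0,0,0.02],[0,0,0.0111],[0,0,0],[0,0,0],[0,0,0],[0,0,0],[0,0,0],[0,0,0],[0,0,0]],"xyz":[[0,0,0],[0,0,0],[0,0,0],[-0.001,-0.01,0],[-0.002,-0.02,0],[-0.002,-0.03,0],[-0.002,-0.034,0],[-0.002,-0.034,0],[-0.002,-0.034,0],[-0.002,-0.034,0]],"gripper":[0,0,0,0,0,0,0,0,0,0]}'
python3 -m creep '{"rotation":[[0,0,0],[0,0,0],[0,0,0],[0,0,0],[0,0,0],[0,0,0],[0,0,0],[0,0,0],[0,0,0],[0,0,0]],"xyz":[[-0.002,-0.034,0],[-0.002,-0.034,0],[-0.001,-0.028,0],[0,-0.02,0],[0,-0.014,0],[0,-0.008,0],[0,-0.004,0],[0,0,0],[0,0,0],[0,0,0]],"gripper":[0,0,0,0,0,0,0,0,0,0]}'
cat >> h.py <<'E'
def walls(n,c0,zoff,a):
    L=loc(pts(n),c0)
    for nm,ax,c,z in(('back',0,.061,a[0]),('front',0,-.061,a[2]),('+y',1,.086,a[0]),('-y',1,-.086,a[0])):
        z+=zoff
        o=1-ax; m=(abs(L[:,ax]-c)<.01)&(abs(L[:,o])<(.055 if ax==0 else .03))&(abs(L[:,2]-z)<.0035)
        if m.sum()>15:
            b=np.polyfit(L[m,o],L[m,ax],1); print(n,nm,m.sum(),'slope,off',np.round(b*1e3,1),'z',np.round(np.median(L[m,2]),4))
E
python3 - <<'E'
from h import *
delta(.4816,.334,.165,.0075)
for n in('scene','side'):
    d=cap(n);save(d,n+'6.png')
    walls(n,[.4825,.3342,.0075] if n=='scene' else [.4807,.3314,.0075],.1745,TOTE)
E
```

```text
t: 15.03
position: [0.4869, 0.1944, 0.2351]
ee_rot: [-0.0, 1.0, 0.004, -0.0]
wrist_force: [0.0, -0.8, -4.2]
gripper_width: 0.0108
t: 15.87
position: [0.4819, 0.3334, 0.2357]
ee_rot: [0.0, 1.0, 0.003, 0.0]
wrist_force: [0.5, -0.1, -4.1]
gripper_width: 0.0107
t 15.87 pos [0.4819 0.3334 0.2357] yaw 0.0065 tilt [ 0.0001 -0.0001] F [ 0.5 -0.1 -4.1] w 0.0107
rot az -0.001
tool delta mm [-0.3 -0.6 70.7]
scene back 311 slope,off [-7. 61.] z 0.2192
scene front 142 slope,off [ -6.9 -60.8] z 0.1979
scene +y 145 slope,off [-1.8 85.3] z 0.2193
scene -y 121 slope,off [ 13.3 -86.3] z 0.2192
side back 46 slope,off [-4.8 60.5] z 0.2193
side front 29 slope,off [-55.3 -59. ] z 0.1986
side -y 61 slope,off [-23.9 -87.5] z 0.2186
```

View pics/scene6.png

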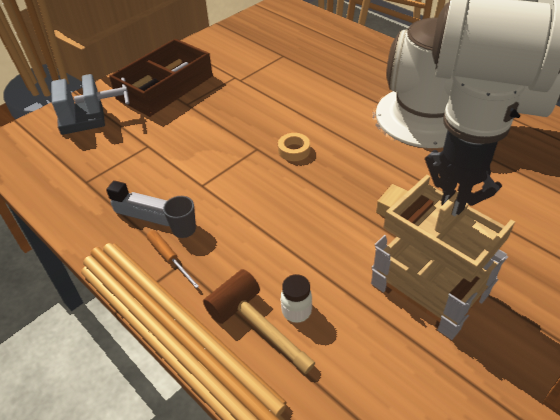

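The tote hangs over the deep tray at (448,215), within 1 mm and 7 mrad of it. Lowering now.

```bash
python3 -m creep '{"rotation":[[0,0,0.005],[0,0,0],[0,0,0],[0,0,0],[0,0,0],[0,0,0],[0,0,0],[0,0,0],[0,0,0],[0,0,0]],"xyz":[[0,-0.0006,0.006],[0,0,0.012],[0,0,0.014],[0,0,0.012],[0,0,0.009],[0,0,0.006],[0,0,0.005],[0,0,0.003],[0,0,0.001],[0,0,0]],"gripper":[0,0,0,0,0,0,0,0,0,0]}'
python3 -m creep '{"rotation":[[0,0,0],[0,0,0],[0,0,0],[0,0,0],[0,0,0]],"xyz":[[0,0,0.001],[0,0,0.001],[0,0,0.001],[0,0,0.001],[0,0,0]],"gripper":[0,0,0,0,0]}'
python3 -c "
from h import *
delta(.4816,.334,.163,.0075)"
```

```text
t: 16.8
position: [0.4818, 0.335, 0.1678]
ee_rot: [-0.0, 1.0, 0.001, 0.0]
wrist_force: [-1.0, -0.4, -5.3]
gripper_width: 0.0106
t: 17.22
position: [0.4816, 0.3349, 0.1635]
ee_rot: [-0.0, 1.0, 0.001, -0.0]
wrist_force: [0.4, 0.1, -4.3]
gripper_width: 0.0108
t 17.22 pos [0.4816 0.3349 0.1635] yaw 0.0025 tilt [-0.0001  0.0001] F [ 0.4  0.1 -4.3] w 0.0108
rot az -0.005
tool delta mm [-0.   0.9  0.5]
```

```bash
python3 -m creep '{"rotation":[[0,0,0],[0,0,0],[0,0,0],[0,0,0]],"xyz":[[0,0,0.001],[0,0,0.001],[0,0,0],[0,0,0]],"gripper":[0,0,0,0]}'
python3 - <<'E'
from h import *
delta(.4816,.334,.163,.0075)
for n in('scene','side'):
    d=cap(n);save(d,n+'7.png')
    walls(n,[.4825,.3342,.0065] if n=='scene' else [.4807,.3314,.0065],.102,TOTE)
E
```

```text
t: 17.55
position: [0.4817, 0.335, 0.1631]
ee_rot: [-0.0, 1.0, 0.001, 0.001]
wrist_force: [-6.2, -2.7, 11.6]
gripper_width: 0.0106
t 17.55 pos [0.4817 0.335  0.1631] yaw 0.0026 tilt [0.0012 0.0006] F [-6.2 -2.7 11.6] w 0.0106
rot az -0.0049
tool delta mm [-0.1  1.   0.1]
scene back 286 slope,off [ 2.4 60.8] z 0.1464
scene front 119 slope,off [-17.8 -60. ] z 0.1257
scene +y 136 slope,off [ 1.9 86.8] z 0.1469
scene -y 109 slope,off [  2.2 -85. ] z 0.1465
side back 46 slope,off [ 6.9 60.6] z 0.1463
side front 32 slope,off [-46.1 -59. ] z 0.1256
side -y 57 slope,off [ -0.8 -85.2] z 0.146
```

The tote is seated: contact force +11.6 N, rim at 146.5 mm against 147 mm expected. Releasing and rising.

```bash
python3 -m creep '{"rotation":[[0,0,0],[0,0,0],[0,0,0],[0,0,0],[0,0,0],[0,0,0],[0,0,0],[0,0,0]],"xyz":[[0,0,0],[0,0,0],[0,0,0],[0,0,0],[0,0,0],[0,0,0],[0,0,0],[0,0,0]],"gripper":[0.02,0.04,0.06,0.07,0.07,0.07,0.07,0.07]}'
python3 -m creep '{"rotation":[[0,0,0],[0,0,0],[0,0,0],[0,0,0],[0,0,0],[0,0,0],[0,0,0],[0,0,0],[0,0,0]],"xyz":[[0,0,-0.005],[0,0,-0.015],[0,0,-0.03],[0,0,-0.03],[0,0,-0.025],[0,0,-0.015],[0,0,0],[0,0,0],[0,0,0]],"gripper":[0.07,0.07,0.07,0.07,0.07,0.07,0.07,0.07,0.07]}'
python3 - <<'E'
from h import *
delta(.4816,.334,.163,.0075)
for n in('scene','side'):
    d=cap(n);save(d,n+'8.png')
    walls(n,[.4825,.3342,.0065] if n=='scene' else [.4807,.3314,.0065],.102,TOTE)
d=cap('wrist');save(d,'w8.png')
E
```

```text
t: 18.32
position: [0.4817, 0.3349, 0.1616]
ee_rot: [-0.0, 1.0, 0.001, -0.0]
wrist_force: [0.1, -0.8, 0.5]
gripper_width: 0.0698
t: 19.07
position: [0.4815, 0.3348, 0.2808]
ee_rot: [0.0, 1.0, 0.001, -0.001]
wrist_force: [-0.1, 0.1, -0.8]
gripper_width: 0.07
t 19.07 pos [0.4815 0.3348 0.2808] yaw 0.0025 tilt [-0.001  -0.0004] F [-0.1  0.1 -0.8] w 0.07
rot az -0.005
tool delta mm [  0.3   0.8 117.8]
scene back 284 slope,off [ 3.3 60.9] z 0.1466
scene front 167 slope,off [  4.6 -61.1] z 0.1251
scene +y 133 slope,off [ 7.7 86.9] z 0.1465
scene -y 111 slope,off [ -2.  -84.7] z 0.1466
side back 44 slope,off [ 7.9 60.6] z 0.1464
side front 29 slope,off [-60.9 -58.6] z 0.1256
side -y 57 slope,off [ 15.6 -85.4] z 0.1462
```

View pics/scene8.png

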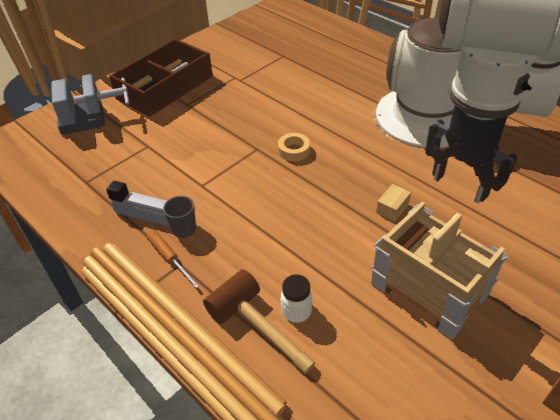

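View pics/w8.png

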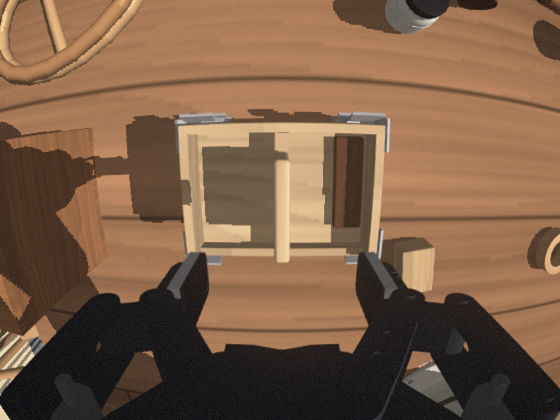

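The tote at (440,255) in the scene view sits within the plates. The wrist view shows cleat_b still inside at (348,180). The bystanders have not moved and the gripper is clear, so I'll hand in.

```bash
python3 -c "
from station import arm
print(arm.close_job())"
```

```text
the job is handed in; nothing more can be done
None
```

I set the deep tray on the base and the tote on top of it. Both low fronts face the robot, and the job was handed in at about 19 s. `close_job()` reports no verdict, so whether it passed rests on my own checks.

- **Lowering:** both trays were lowered slowly, touched down at their seated heights with about 11 to 12 N, and were then released.
- **Deep tray:** the rim was at about 101.4 mm just before release, against 102 mm nominal. After release it measured within about 0.4 mm of the base centre.
- **Tote:** the rim was at about 146.5 mm, against 147 mm nominal. It sat about 1 mm off the deep tray's centre in y, about 0 mm in x and level.
- **Cleats and bystanders:** the last pictures showed the tote's cleat in place, the bystanders apparently unmoved and the gripper clear. The deep tray's cleat was last seen in place before the tote covered it.
- **Disagreements:** the scene and side cameras differed by a constant 2 to 3 mm, so I compared positions within one camera. The side camera's fit of the tote's front edge was about 2 mm off and badly skewed, but it had few points and I did not rely on it.

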